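# Set spring dividers to the bead on the story board

## Task

Draw the spring dividers straight back out of the slot of their wooden keeper, carry them to the story board and squeeze the two legs together against their spring until the left point stands over the left and the right point over the right of the two long pencil lines. Finish holding them there, steady, the points less than a centimetre above the board and not leaning on it, so that I can run the nut down. Do not shift the board or the small things lying about.

Things in the scene. Friction and masses are not known exactly. Their poses are not given: they have to be found in the camera images.
- dividers: steel spring dividers like big tweezers, lying flat, 0.13 kg, x -116 (bow spring) to 85 mm (points); legs 5 mm thick, 9 mm high (z -4.5 to 4.5). x along the centreline to the points, y left, z up; origin midway between the ribbed finger flats where the legs are squeezed. A screw with brass nut crosses the legs at x = -48 mm and reaches 34 mm right, 20 mm left
- flat_left (a point): middle of the left finger flat (outer face of the left leg, 28 mm long along x, 9 mm high, at x = 0 of the dividers). Sprung open the flats stand 43.5 mm apart outside (45 at their front ends); with the points 36 mm apart they are parallel and 31 mm apart; there 1 mm less over the flats makes the points' gap 1.9 mm less. The legs push back with 3 N at first, 15 N at the 36 mm gap
- flat_right (a point): the same on the right leg
- dividers_left (a joint): swing of the left leg about the hinge (at x = -90 mm of the dividers) in rad: 0 sprung open (points 60 mm apart), growing as the legs are squeezed; 0.0693 with the points 36 mm apart, stop at 0.115 (20 mm). The gap changes by 0.35 m per rad. The right leg mirrors the left
- point_left (a point): tip of the left leg of the dividers, at mid thickness
- point_right (a point): tip of the right leg of the dividers, at mid thickness
- keeper: fixed wooden stand. Origin on the bench under its block; x along the stand towards the block, y left. Block: x -38 to 30 mm, 94 wide, 52 high; lower ledge 25.5 mm high from x -38 to -20. A rail 16 mm wide, 10 mm high runs back to a post 40 mm wide, 22 long, 25.5 high at x = -167 mm. At the start the dividers lie level on post and ledge, origin near x = -75, z = 30 mm, pointing along x
- keeper_mouth (a point): middle of the mouth of the roofed slot in the keeper's block (at x = -20, z = 30 mm of the keeper); slot 74 mm wide, z 25.5 to 40 mm, 42 mm deep, open only to the keeper's -x; the points reach about 30 mm into it at the start, so they come out straight along -x
- story_board: loose plywood board lying flat, 72 x 230 x 18 mm (x, y, z), 0.45 kg, with a turned profile drawn in pencil; origin at the centre of its underside, x away from the robot, y to the left. The two long lines run straight across it along x at y = 18 mm and y = -18 mm (36 mm apart) from edge to edge; the edge nearest the robot is at x = -36 mm
- line_left (a point): point on the left long pencil line, on the board's top face, 15 mm in from the edge nearest the robot
- line_right (a point): the same on the right long pencil line
- pencil: flat carpenter's pencil, 163 mm long, 8 mm high, lying loose; origin at the centre of its underside. To be left alone
- chuck_key: black T-shaped chuck key, 70 x 70 x 12 mm, lying loose. To be left alone
- square_blank: square wooden turning blank, 22 x 150 x 22 mm, lying loose. To be left alone
- turned_part: small turned wooden part, 36 mm wide, 52 mm high, standing loose. To be left alone
- sanding_block: brown rubber sanding block, 52 x 68 x 24 mm, lying loose. To be left alone

How it is judged:
By the outcome, as a careful person would: the job done as asked, in the order asked, and still so for the second after the job is handed in, while the arm keeps its last pose, push and grip.
It also fails if it takes over 54 s, if anything falls off the work surface, if the arm or the gripper's body presses on something with over 40 N, if the wrist force passes 120 N, or if a joint passes its speed limit or range.

## Robot

A 6-joint arm with a two-finger parallel gripper is mounted at the origin on a cart in front of the work surface, level with it; the furniture and walls round the work are solid. World frame = base frame: x ahead of the robot, y to its left, z up, the work surface at z = 0. Lengths are in m, angles in rad, forces in N, time in s.
With the tool pointing down it reaches from about 0.4 to 0.825 m from the base axis. Payload 7 kg.
Tool frame: the origin (TCP) lies midway between the tips of the shut fingers; the grasp point (between the pads) lies 19 mm behind it; z points along the fingers, x is the direction in which the jaws open and shut, and the axes are right-handed (so a half turn about z gives the same grasp; the last joint's range is limited). The gripper opens to 88 mm and grips with 3 to 60 N. Pads are 19 mm wide; open, the fingers measure 130 mm over their backs; the gripper's body (78 mm by 193 mm) begins 47 mm behind the grasp point.
Start: joints at [1.48, 0.359, 0.012, 0, -1.224, -0.288], TCP at [0.25, 0.627, 0.227] pointing down, gripper open.
Joint ranges: [-3.07, 3.07], [-1.43, 2.12], [-1.02, 1.25], [-3.03, 1.67], [-3.05, -0], [-3.03, 3.03]. Speed limits (rad/s): [2.39, 2.39, 3.01, 3.14, 3.14, 3.14].

## Interface

Orientations are given as [roll, pitch, yaw] about the fixed x, y, z axes, in that order (R = Rz(yaw) Ry(pitch) Rx(roll)).
In Python, from station import status, eyes, workorder gives the robot as it stands.
- The arm moves only by the shell command python3 -m jog 'ROWS' [OPENING] [FORCE]. ROWS is JSON, a list of rows, each a list of 6 numbers: the shift along the world's x, y, z in mm, then the turn, a rotation vector about the world's x, y, z in rad. A call has 1 to 12 rows; each row shifts and turns the pose as measured when the row begins; what a row does not reach is not made up. A row lasts 1/10 s, in which the tool goes at most 50 mm and 8.59 degrees, less where a joint would pass 70% of its speed; a pose out of reach is approached as far as the arm can. A call with a gripper value outside its range is refused whole. OPENING is the opening, from 0 (shut) to 1 (fully open), set as the call begins (- or left out, the last holds). The fingers move at their own pace and stop on an object; FORCE is the grip in N (left out, the last holds). Time passes only in rows, so rows that do not move let the fingers close. It gives the time, the measured TCP pose, the force and the opening at its end, in the units of the state.
- status.get_state(): the state, without advancing time (a new reading comes with each control period).
- eyes.grab_frame(name): name is "side" or "top" or "wrist"; returns the picture (384x512x3 uint8, blue, green, red); there is no depth.
- eyes.calibration(name): a dict with "camera_matrix" (3x3 intrinsics, pixels), "cam_to_world" (4x4, takes a point from camera to world coordinates); the wrist camera has in their place "hand_eye" (4x4, takes a point from camera to tool coordinates, whose origin is the TCP and whose axes are the tool frame's). Camera axes: x right, y up, looking along -z (the intrinsics and any distortion apply to the point x, -y, -z); pixel columns grow to the right and rows downward; lengths in m; the calibration is good to about 2 mm. The wrist camera is an equidistant fisheye: a pixel r from the principal point sees the ray r / f radians off the axis. A picture is of the moment at which its call begins: read the wrist's pose just before it. calibration takes no time and is no camera call.
- workorder.job_done(): hands the job in, once; it reports no verdict.
The state is a dict: "t": time; "q": joint angles; "qd": joint speeds; "joint_efforts": joint torques, N m; "eef_pos": TCP position; "ee_rot": TCP orientation; "force": force on the tool from outside, world axes, zero at the start; "moment": the same for the moment, N m; "width": finger opening in m.
Only numpy, scipy, OpenCV 4.12 (cv2) and the standard library are available. Lean on these libraries where they do the work, as an engineer would, in place of code of your own. Each camera call takes 0.05 s, during which the arm holds its last target. There are 200 camera calls.

## Working session

There is one attempt and no reset: what is moved stays moved. The work goes in short steps, Python scripts to look and compute and a shell command to move; the robot and the scene stay as the last step left them, time stands still between calls to the robot, and variables do not carry over. Pictures are saved under pics/ and viewed, about 8 in all and at most 12, crops included, and the job is handed in when it is done.

```bash
ls; mkdir -p pics
cat > h.py <<'E'
import numpy as np, cv2
from scipy.spatial.transform import Rotation as R
from station import status, eyes, workorder
def cal(n):
    c=eyes.calibration(n); return c
def pix2plane(n,uv,z,T=None):
    c=cal(n);K=np.array(c['camera_matrix']);T=np.array(c['cam_to_world'])
    d=np.linalg.inv(K)@[uv[0],uv[1],1]; d=T[:3,:3]@[d[0],-d[1],-d[2]]
    o=T[:3,3]; return o+d*(z-o[2])/d[2]
def wT(st):
    T=np.eye(4);T[:3,:3]=R.from_euler('xyz',st['ee_rot']).as_matrix();T[:3,3]=st['eef_pos'];return T@np.array(cal('wrist')['hand_eye'])
def wpix(st,uv,z):
    K=np.array(cal('wrist')['camera_matrix']);T=wT(st)
    x=(uv[0]-K[0,2])/K[0,0];y=(uv[1]-K[1,2])/K[1,1];r=np.hypot(x,y);s=np.sin(r)/max(r,1e-9)
    d=T[:3,:3]@[x*s,-y*s,-np.cos(r)];o=T[:3,3];return o+d*(z-o[2])/d[2]
def wproj(st,P):
    K=np.array(cal('wrist')['camera_matrix']);p=np.linalg.inv(wT(st))@np.append(P,1)
    x,y,z=p[0],-p[1],-p[2];h=np.hypot(x,y);r=np.arctan2(h,z);return K[0,2]+K[0,0]*r*x/h,K[1,2]+K[1,1]*r*y/h
def proj(n,P):
    c=cal(n);p=np.linalg.inv(np.array(c['cam_to_world']))@np.append(P,1);q=np.array(c['camera_matrix'])@[p[0],-p[1],-p[2]];return q[:2]/q[2]
E
python3 - <<'E'
from h import *
for n in('top','side','wrist'): print(n,cal(n))
s=status.get_state();print(s)
a=eyes.grab_frame('top');cv2.imwrite('pics/top0.png',cv2.resize(a,None,fx=1.5,fy=1.5,interpolation=cv2.INTER_CUBIC));np.save('top0.npy',a)
a=eyes.grab_frame('side');cv2.imwrite('pics/side0.png',a)
E
```

```text
pics
top {'camera_matrix': array([[464.13240624,   0.        , 254.62268916],
       [  0.        , 464.13240624, 192.09560963],
       [  0.        ,   0.        ,   1.        ]]), 'cam_to_world': array([[-0.02322929,  0.99696346, -0.07432536,  0.47381845],
       [-0.99936925, -0.02115913,  0.02851991, -0.05416171],
       [ 0.02686065,  0.07494098,  0.99682614,  1.21335384],
       [ 0.        ,  0.        ,  0.        ,  1.        ]])}
side {'camera_matrix': array([[400.83433159,   0.        , 258.23306457],
       [  0.        , 400.83433159, 189.99226885],
       [  0.        ,   0.        ,   1.        ]]), 'cam_to_world': array([[-0.78513684,  0.41438172, -0.46026941,  0.0992354 ],
       [-0.61931665, -0.52850289,  0.58063033,  0.50506418],
       [-0.00265112,  0.74092677,  0.67158059,  0.72111571],
       [ 0.        ,  0.        ,  0.        ,  1.        ]])}
wrist {'camera_matrix': array([[297.31863964,   0.        , 259.33912344],
       [  0.        , 297.31863964, 193.75373057],
       [  0.        ,   0.        ,   1.        ]]), 'hand_eye': array([[ 9.99999797e-01, 
[... 256 characters left out ...]
0.00000000e+00,  0.00000000e+00,
         1.00000000e+00]])}
{'t': 0.0, 'q': array([ 1.48009506e+00,  3.59400356e-01,  1.10486985e-02, -3.78939171e-04,
       -1.22407988e+00, -2.88091848e-01]), 'qd': array([ 0.00083615,  0.00020407, -0.00071648,  0.00035721, -0.00019703,
       -0.00082746]), 'joint_efforts': array([-5.84591580e-04, -5.82714915e+01,  2.93070155e+01,  6.99751407e+00,
        7.01569792e-03, -1.58627681e-04]), 'eef_pos': array([0.24945372, 0.62668342, 0.22560436]), 'ee_rot': array([-3.14146955e+00, -1.66903906e-03, -1.94971860e+00]), 'force': array([-0.53555168,  0.61019951, -0.44190193]), 'moment': array([ 0.00318792,  0.02978557, -0.03680351]), 'width': 0.08754746704016117}
```

View pics/top0.png

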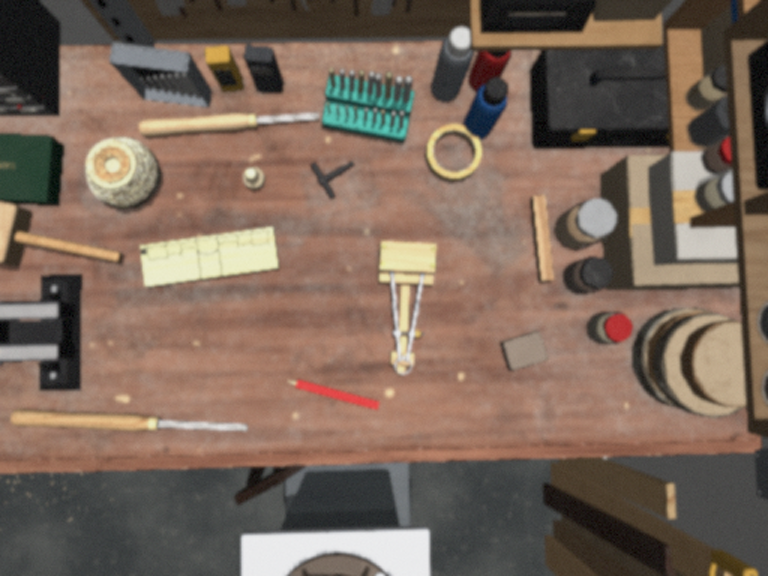

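View pics/side0.png

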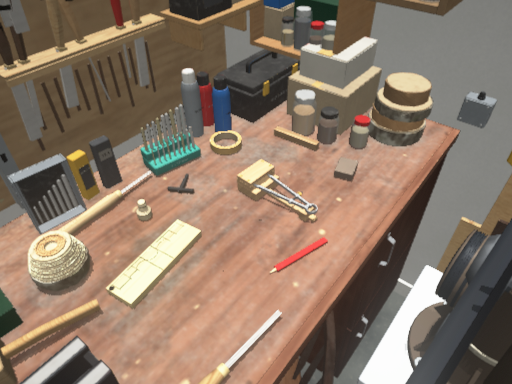

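The top view shows the keeper block near (408,262)/1.5 with the dividers' bow at (403,362)/1.5. The board corners are at about (139,249), (272,228), (278,268) and (148,286), also /1.5. The pencil lies in front of the dividers and the chuck key behind.

Run:
```python
from h import *
for name,u,v,z in [('bow',403,366,.03),('blkNL',380,281,.052),('blkFL',381,242,.052),('blkFR',436,243,.052),('ledgeR',434,283,.0255),('b1',139,249,.018),('b2',272,228,.018),('b3',278,268,.018),('b4',148,286,.018),('pen',292,382,.008),('pen2',378,406,.008),('sand',525,351,.024)]:
    print(name,pix2plane('top',(u/1.5,v/1.5),z).round(3))
```

```text
bow [ 0.429 -0.121  0.03 ]
blkNL [ 0.572 -0.084  0.052]
blkFL [ 0.638 -0.088  0.052]
blkFR [ 0.635 -0.18   0.052]
ledgeR [ 0.569 -0.178  0.026]
b1 [0.639 0.326 0.018]
b2 [0.671 0.099 0.018]
b3 [0.601 0.09  0.018]
b4 [0.575 0.311 0.018]
pen [0.406 0.069 0.008]
pen2 [ 0.361 -0.077  0.008]
sand [ 0.449 -0.331  0.024]
```

```bash
python3 -m jog '[[27,-36,0,0,0,0.04],[29,-39,0,0,0,0.045],[29,-39,0,0,0,0.045],[29,-39,0,0,0,0.045],[29,-39,0,0,0,0.045],[29,-39,0,0,0,0.045],[29,-39,0,0,0,0.045],[29,-39,0,0,0,0.045],[29,-39,0,0,0,0.045],[29,-39,0,0,0,0.045],[29,-39,0,0,0,0.045],[0,0,0,0,0,0]]' 1
python3 - <<'E'
from h import *
s=status.get_state();print(s['eef_pos'],s['ee_rot'],s['q'])
a=eyes.grab_frame('wrist');np.save('w1.npy',a);np.save('s1.npy',s,allow_pickle=True);cv2.imwrite('pics/w1.png',cv2.resize(a,None,fx=1.5,fy=1.5,interpolation=cv2.INTER_CUBIC))
E
```

```text
t: 1.3
eef_pos: [0.5699, 0.1844, 0.2199]
ee_rot: [3.139, -0.009, -1.434]
force: [-0.8, -0.2, 0.2]
width: 0.0876
[0.56985204 0.18435639 0.21985726] [ 3.13859944 -0.00858377 -1.43376627] [ 0.64290089  0.24185823 -0.17136808  0.00659548 -1.16435577  1.06228461]
```

View pics/w1.png

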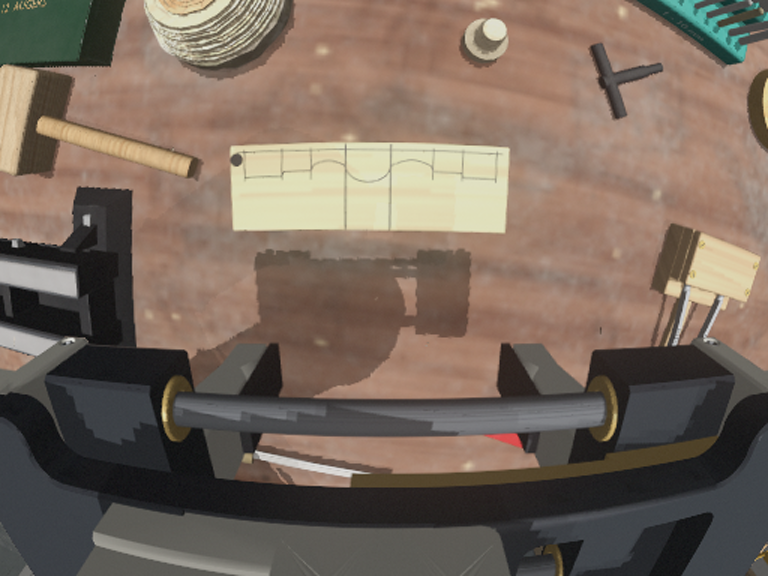

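The wrist view shows the board with its two long lines at columns 346 and 391 (rows 145–231, 1.5x) and its corners at (231,148), (509,148), (507,233) and (233,231). I'll convert these and move on to the dividers.

```bash
python3 - <<'E'
from h import *
s=np.load('s1.npy',allow_pickle=True).item()
for n,u,v in [('Lfar',346,144),('Lnear',346,230.5),('Rfar',391,145),('Rnear',391,231)]+[('c',231,148),('c',509,148),('c',507,233),('c',233,231)]:
    print(n,wpix(s,(u/1.5,v/1.5),.018).round(4))
E
python3 -m jog '[[0,-35,0,0,0,-0.015],[-4,-46,0,0,0,-0.025],[-5,-46,0,0,0,-0.025],[-5,-46,0,0,0,-0.025],[-5,-46,0,0,0,-0.025],[-5,-46,0,0,0,-0.025],[-5,-46,0,0,0,-0.025],[0,0,0,0,0,0]]'
python3 - <<'E'
from h import *
s=status.get_state();print(s['eef_pos'],s['ee_rot'],s['q'])
a=eyes.grab_frame('wrist');np.save('w2.npy',a);np.save('s2.npy',s,allow_pickle=True);cv2.imwrite('pics/w2.png',cv2.resize(a,None,fx=1.5,fy=1.5,interpolation=cv2.INTER_CUBIC))
E
```

```text
Lfar [0.6556 0.2299 0.018 ]
Lnear [0.5858 0.2213 0.018 ]
Rfar [0.6593 0.1944 0.018 ]
Rnear [0.5902 0.1848 0.018 ]
c [0.6439 0.325  0.018 ]
c [0.6728 0.0995 0.018 ]
c [0.6027 0.0887 0.018 ]
c [0.5742 0.3174 0.018 ]
t: 2.15
eef_pos: [0.5352, -0.1281, 0.2174]
ee_rot: [3.135, -0.008, -1.6]
force: [-0.9, 0.7, 0.2]
width: 0.0877
[ 0.53516334 -0.1281152   0.2173511 ] [ 3.13520351 -0.00773603 -1.60041594] [ 0.12591833  0.16364045 -0.27825807  0.0073338  -1.13641865  1.41212224]
```

View pics/w2.png

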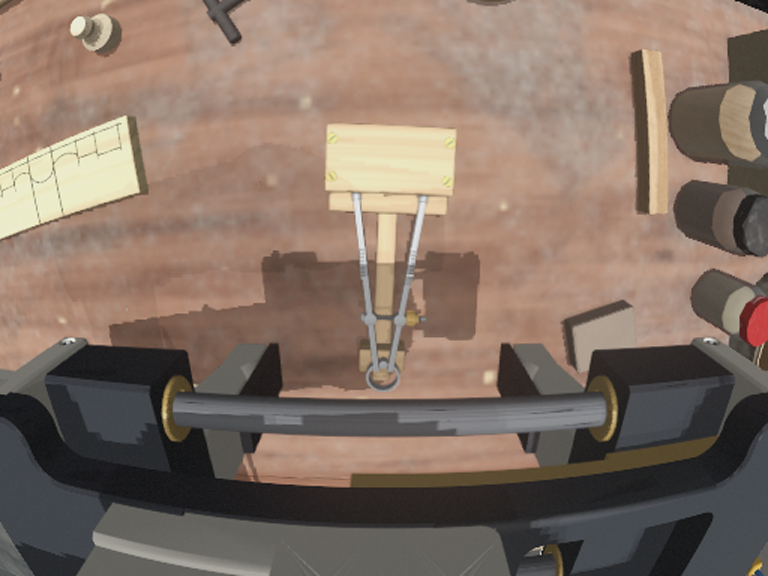

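The wrist view shows the ribbed flats at about (363,262) and (411,264), the legs entering the block at (357,197) and (423,198), and the bow end at (382,391).

Run:
```python
from h import *
s=np.load('s2.npy',allow_pickle=True).item()
P={n:wpix(s,(u/1.5,v/1.5),z) for n,u,v,z in [('fL',362,262,.0345),('fR',413,263,.0345),('legL',357,198,.0345),('legR',423,200,.0345),('bow',382,391,.03),('bowc',382,379,.034),('k1',327,124,.052),('k2',456,129,.052),('k3',455,194,.052),('k4',326,189,.052),('screwL',368,319,.03),('screwR',400,320,.03),('railL',376,214,.01),('railR',396,214,.01)]}
for n in P: print(n,P[n].round(4))
m=(P['legL']+P['legR'])/2; b=P['bowc'];f=(P['fL']+P['fR'])/2
print('yaw div',np.arctan2(*(m-b)[1::-1]),np.arctan2(*(f-b)[1::-1]),'mid flats',f, 'fwd of bow',np.linalg.norm((f-P['bow'])[:2]))
k=P['k1']-P['k2'];print('kyaw',np.arctan2(-k[0],k[1]), np.arctan2(*((P['k1']+P['k2']-P['k3']-P['k4'])[1::-1])))
```

```text
fL [ 0.5338 -0.1072  0.0345]
fR [ 0.5318 -0.1471  0.0345]
legL [ 0.5843 -0.1055  0.0345]
legR [ 0.5812 -0.1557  0.0345]
bow [ 0.4151 -0.1186  0.03  ]
bowc [ 0.4296 -0.1192  0.034 ]
k1 [ 0.6407 -0.0873  0.052 ]
k2 [ 0.6345 -0.1791  0.052 ]
k3 [ 0.5871 -0.1777  0.052 ]
k4 [ 0.5935 -0.0845  0.052 ]
screwL [ 0.4842 -0.1095  0.03  ]
screwR [ 0.4824 -0.1359  0.03  ]
railL [ 0.5681 -0.1189  0.01  ]
railR [ 0.5676 -0.1353  0.01  ]
yaw div -0.07458697457387246 -0.07725195990129605 mid flats [ 0.5328037  -0.12715461  0.0345    ] fwd of bow 0.1180096372171978
kyaw -0.06792147665519946 -0.04434485157962825
```

Run:
```python
import cv2,numpy as np
a=np.load('w2.npy')[110:265,200:320];cv2.imwrite('pics/w2c.png',cv2.resize(a,None,fx=4.5,fy=3.8,interpolation=cv2.INTER_CUBIC))
```

```text
(no output)
```

View pics/w2c.png

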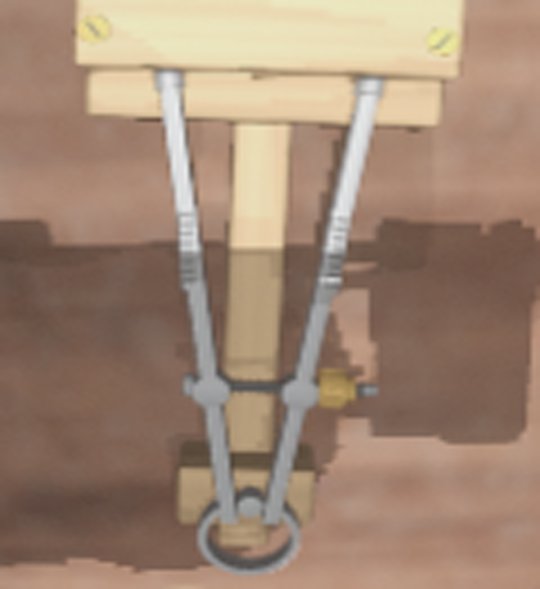

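```bash
cat >> h.py <<'E'
def delta(p,yaw,pitch=0.):
    s=status.get_state();Rt=R.from_euler('xyz',[np.pi,pitch,yaw]);Rc=R.from_euler('xyz',s['ee_rot'])
    print('t',round(s['t'],2),'pos',s['eef_pos'].round(4),'d mm',((np.array(p)-s['eef_pos'])*1e3).round(1),'rot',(Rt*Rc.inv()).as_rotvec().round(4),'w',round(s['width'],4),'F',s['force'].round(1))
E
python3 -c "
from h import *
delta([.532,-.127,.012],-1.5708-.07)"
```

```text
t 2.2 pos [ 0.5356 -0.1264  0.2174] d mm [  -3.6   -0.6 -205.4] rot [ 0.007  -0.0064 -0.0415] w 0.0877 F [ 0.5  0.4 -0.6]
```

```bash
python3 -m jog '[[-2,0,-20,0.003,-0.003,-0.015],[-2,-1,-30,0.004,-0.003,-0.026],[0,0,-35,0,0,0],[0,0,-30,0,0,0],[0,0,-20,0,0,0],[0,0,0,0,0,0]]' && python3 -c "
from h import *
delta([.532,-.127,.012],-1.5708-.07)
s=status.get_state()
a=eyes.grab_frame('wrist');np.save('w3.npy',a);np.save('s3.npy',s,allow_pickle=True);cv2.imwrite('pics/w3.png',cv2.resize(a[60:300,120:400],None,fx=2.5,fy=2.5,interpolation=cv2.INTER_CUBIC))"
```

```text
t: 2.8
eef_pos: [0.5328, -0.119, 0.0795]
ee_rot: [-3.137, 0.002, -1.636]
force: [-1.3, 0.1, -0.0]
width: 0.0881
t 2.8 pos [ 0.5328 -0.119   0.0795] d mm [ -0.8  -8.  -67.5] rot [-0.0016  0.0045 -0.0051] w 0.0881 F [-1.3  0.1 -0. ]
```

View pics/w3.png

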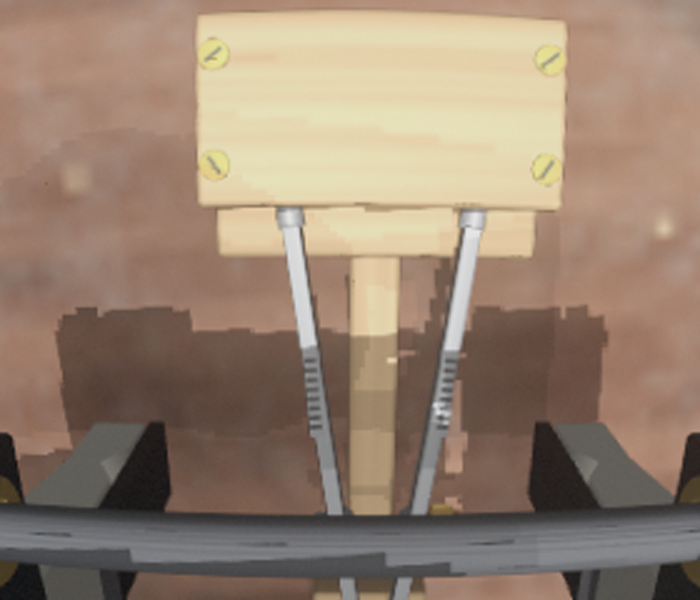

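The closer view shows the ribbed flats with outer faces centred at about (307,388) and (455,390) in the crop, and the legs entering the block at (289,215) and (473,217).

Run:
```python
from h import *
s=np.load('s3.npy',allow_pickle=True).item()
g=lambda u,v,z:wpix(s,(120+u/2.5,60+v/2.5),z)
L=g(307,388,.0345);r=g(455,390,.0345);A=g(289,210,.0345);B=g(473,212,.0345);print(L,r,(L+r)/2,np.linalg.norm(L-r));d=(A+B-L-r);print('yaw',np.arctan2(d[1],d[0]))
k=g(197,205,.052)-g(563,210,.052);print('kyaw',np.arctan2(-k[0],k[1]))
delta((L+r)/2+[0,0,-.0225],-1.5708-.065)
```

```text
[ 0.53556103 -0.10597294  0.0345    ] [ 0.53204208 -0.14926883  0.0345    ] [ 0.53380156 -0.12762089  0.0345    ] 0.04343865281662692
yaw -0.05444522671180171
kyaw -0.07381176930633568
t 2.85 pos [ 0.5337 -0.119   0.0809] d mm [  0.1  -8.6 -68.9] rot [-0.0015  0.0064 -0.0006] w 0.0877 F [0.8 0.7 0.1]
```

```bash
python3 -m jog '[[0,-5,-15,0,0.004,0],[0,-4,-20,0,0.002,0],[0,0,-20,0,0,0],[0,0,-10,0,0,0],[0,0,0,0,0,0]]' && python3 -c "
from h import *
delta([.5338,-.1276,.012],-1.5708-.065)"
```

```text
t: 3.35
eef_pos: [0.5392, -0.1254, 0.0187]
ee_rot: [-3.132, 0.002, -1.63]
force: [-0.7, 0.1, 0.4]
width: 0.0878
t 3.35 pos [ 0.5392 -0.1254  0.0187] d mm [-5.4 -2.2 -6.7] rot [-0.0018  0.0101 -0.0059] w 0.0878 F [-0.7  0.1  0.4]
```

```bash
python3 -m jog '[[-4,-2,-4,-0.001,0.006,-0.004],[-1,0,-2,0,0.004,-0.002],[0,0,0,0,0,0]]' && python3 -c "
from h import *
delta([.5338,-.1276,.012],-1.5708-.065)"
```

```text
t: 3.65
eef_pos: [0.5354, -0.1272, 0.0145]
ee_rot: [-3.139, 0.001, -1.636]
force: [1.1, 0.1, -0.3]
width: 0.0875
t 3.65 pos [ 0.5354 -0.1272  0.0145] d mm [-1.6 -0.4 -2.5] rot [-0.0008  0.0024 -0.0001] w 0.0875 F [ 1.1  0.1 -0.3]
```

```bash
python3 -m jog '[[-2,0,-3,0,0.002,0],[0,0,0,0,0,0]]' && python3 -m jog '[[0,0,0,0,0,0],[0,0,0,0,0,0],[0,0,0,0,0,0],[0,0,0,0,0,0],[0,0,0,0,0,0],[0,0,0,0,0,0],[0,0,0,0,0,0]]' 0.42 25 && python3 -c "
from h import *
delta([.5338,-.1276,.012],-1.5708-.065)"
```

```text
t: 3.85
eef_pos: [0.5339, -0.1272, 0.0123]
ee_rot: [-3.14, 0.001, -1.636]
force: [-0.3, 0.3, 0.5]
width: 0.0873
t: 4.55
eef_pos: [0.5344, -0.1272, 0.0129]
ee_rot: [-3.139, 0.001, -1.635]
force: [-0.0, 0.3, 0.0]
width: 0.0389
t 4.55 pos [ 0.5344 -0.1272  0.0129] d mm [-0.6 -0.4 -0.9] rot [-0.0009  0.0031 -0.0003] w 0.0389 F [-0.   0.3  0. ]
```

```bash
python3 -m jog '[[0,0,3,0,0,0],[-6,0.4,0,0,0,0],[-10,0.7,0,0,0,0],[0,0,0,0,0,0]]' && python3 -c "
from h import *
delta([.5338-.04,-.1276+.0026,.015],-1.5708-.065)"
```

```text
t: 4.95
eef_pos: [0.5163, -0.126, 0.0156]
ee_rot: [-3.14, 0.001, -1.636]
force: [-0.4, 0.4, -1.7]
width: 0.0369
t 4.95 pos [ 0.5163 -0.126   0.0156] d mm [-22.5   1.   -0.6] rot [-0.0011  0.0018  0.0003] w 0.0369 F [-0.4  0.4 -1.7]
```

```bash
python3 -m jog '[[-10,0.7,0,0,0,0],[-15,1,0,0,0,0],[-12,0.8,0,0,0,0],[0,0,0,0,0,0]]' && python3 -c "
from h import *
delta([.48,-.124,.1],-1.5708-.065)
s=status.get_state()
a=eyes.grab_frame('wrist');np.save('w4.npy',a);np.save('s4.npy',s,allow_pickle=True);cv2.imwrite('pics/w4.png',cv2.resize(a[60:360,120:400],None,fx=2,fy=2,interpolation=cv2.INTER_CUBIC))"
```

```text
t: 5.35
eef_pos: [0.4758, -0.1234, 0.0157]
ee_rot: [-3.14, 0.001, -1.636]
force: [-0.6, 1.1, -0.9]
width: 0.0371
t 5.35 pos [ 0.4758 -0.1234  0.0157] d mm [ 4.2 -0.6 84.3] rot [-0.0012  0.0018  0.0004] w 0.0371 F [-0.6  1.1 -0.9]
```

View pics/w4.png

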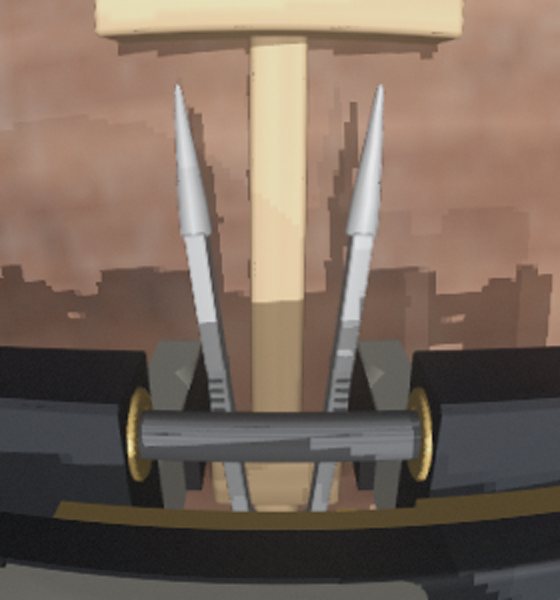

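The points are clear of the slot, at crop (178,86) and (380,87).

```bash
python3 - <<'E'
from h import *
s=np.load('s4.npy',allow_pickle=True).item()
for z in (.0315,.0335,.036):
    L,r=[wpix(s,(120+u/2,60+v/2),z) for u,v in((178,85.5),(380,86.5))]
    m=(L+r)/2-s['eef_pos'];c,sn=np.cos(.065),np.sin(.065)
    print(z,np.linalg.norm(L-r),'mid in grip frame fwd,left',c*m[0]-sn*m[1],sn*m[0]+c*m[1],'yaw',np.arctan2(-(L-r)[0],(L-r)[1]))
E
python3 -m jog '[[0,0,15,0,0,0],[0,0,30,0,0,0],[0,5,25,0,0,0],[0,0,0,0,0,0]]'
```

```text
0.0315 0.04780540462642955 mid in grip frame fwd,left 0.08175679833579423 0.0008241013925699816 yaw -0.07079310439014559
0.0335 0.04713026812312428 mid in grip frame fwd,left 0.08173514454992993 0.0008209412115536951 yaw -0.07079310439014509
0.036 0.046286347493992686 mid in grip frame fwd,left 0.08170807731759956 0.000816990985283407 yaw -0.07079310439014566
t: 5.8
eef_pos: [0.4774, -0.1185, 0.0878]
ee_rot: [-3.141, 0.0, -1.635]
force: [0.6, 0.6, -1.1]
width: 0.0371
```

```bash
python3 -m jog '[[2,22,0,0,0,0.014],[4,34,0,0,0,0.02],[4,40,0,0,0,0.025],[4,40,0,0,0,0.025],[4,40,0,0,0,0.025],[4,40,0,0,0,0.025],[4,40,0,0,0,0.025],[4,32,0,0,0,0.02],[2,18,0,0,0,0.01],[0,0,0,0,0,0]]' && python3 -c "
from h import *
delta([.5204,.1938,.05],-1.446)"
```

```text
t: 6.8
eef_pos: [0.5116, 0.2001, 0.0836]
ee_rot: [-3.14, -0.0, -1.441]
force: [1.9, -0.6, 1.5]
width: 0.0369
t 6.8 pos [0.5116 0.2001 0.0836] d mm [  8.8  -6.3 -33.6] rot [-0.0001  0.0019 -0.0052] w 0.0369 F [ 1.9 -0.6  1.5]
```

```bash
python3 -m jog '[[4,-3,-15,0,0.001,-0.003],[4,-3,-12,0,0.001,-0.002],[1,0,-6,0,0,0],[0,0,0,0,0,0]]' && python3 -m jog '[[0,0,0,0,0,0],[0,0,0,0,0,0],[0,0,0,0,0,0],[0,0,0,0,0,0],[0,0,0,0,0,0]]' 0.352 40 && python3 -c "
from h import *
delta([.5204,.1938,.02],-1.446)
s=status.get_state()
a=eyes.grab_frame('wrist');np.save('w5.npy',a);np.save('s5.npy',s,allow_pickle=True);cv2.imwrite('pics/w5.png',cv2.resize(a[70:270,140:390],None,fx=3.2,fy=3,interpolation=cv2.INTER_CUBIC))"
```

```text
t: 7.2
eef_pos: [0.5221, 0.1928, 0.0487]
ee_rot: [-3.141, 0.0, -1.447]
force: [0.7, 0.4, -0.2]
width: 0.0371
t: 7.7
eef_pos: [0.5218, 0.1916, 0.0496]
ee_rot: [-3.141, 0.001, -1.449]
force: [0.1, 0.4, -1.2]
width: 0.0308
t 7.7 pos [0.5218 0.1916 0.0496] d mm [ -1.4   2.2 -29.6] rot [-0.0007  0.0008  0.0028] w 0.0308 F [ 0.1  0.4 -1.2]
```

View pics/w5.png

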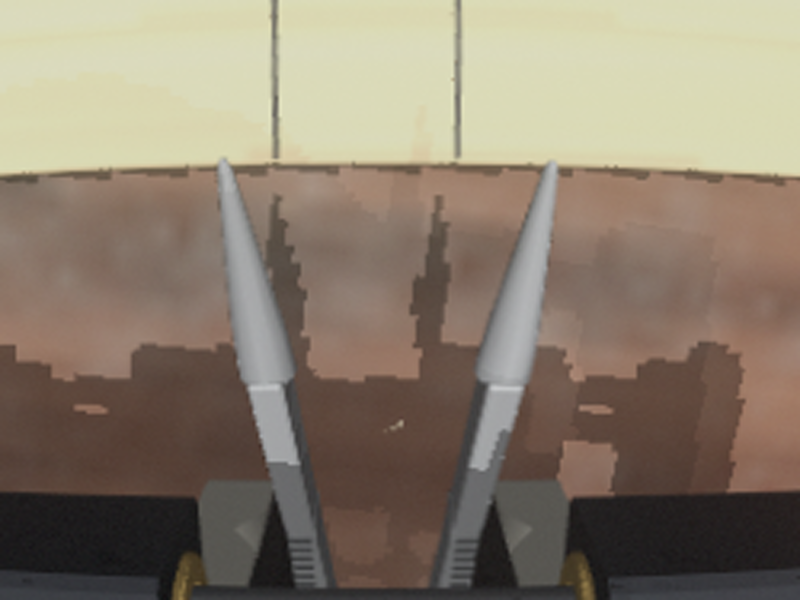

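The view shows the points at (223,160) and (552,162) in the crop. They look too far apart for a 31 mm width, and too near the camera. The dividers have most likely pitched points-up in the grip, so I'll triangulate using the known gap.

```bash
cat >> h.py <<'E'
def ray(s,uv):
    T=wT(s);a=wpix(s,uv,T[2,3]-.1)-T[:3,3];return T[:3,3],a/np.linalg.norm(a)
def tips(s,uL,uR,gap):
    "tips from pixels and known gap, both at the same height"
    a=wpix(s,uL,0);b=wpix(s,uR,0);zc=wT(s)[2,3];z=zc*(1-gap/np.linalg.norm(a-b))
    return wpix(s,uL,z),wpix(s,uR,z)
def grip(s): 
    Rm=R.from_euler('xyz',s['ee_rot']).as_matrix();return s['eef_pos']-.0175*Rm[:,2],Rm
E
python3 - <<'E'
from h import *
s=np.load('s5.npy',allow_pickle=True).item()
for gap in (.035,.036,.048):
    L,r=tips(s,(140+223/3.2,70+159/3),(140+552/3.2,70+161/3),gap)
    g,Rm=grip(s);m=(L+r)/2-g;f=Rm@[0,-1,0]
    print(gap,L.round(4),r.round(4),'fwd',m@f,'up',m[2],'left',m@(Rm@[-1,0,0]),'len',np.linalg.norm(m),'ang',np.degrees(np.arctan2(m[2],m@f)),'yaw',np.arctan2(-(L-r)[0],(L-r)[1]))
s=np.load('s4.npy',allow_pickle=True).item()
L,r=tips(s,(120+178/2,60+85.5/2),(120+380/2,60+86.5/2),.0477);print('earlier',(L+r)/2-grip(s)[0])
E
```

```text
0.035 [0.5937 0.2182 0.106 ] [0.5978 0.1835 0.106 ] fwd 0.07460098634574015 up 0.03887079915235048 left 0.00016499145625000758 len 0.08409178940623327 ang 27.52173983200725 yaw 0.11601597050453874
0.036 [0.5935 0.2187 0.1031] [0.5977 0.1829 0.1031] fwd 0.07442872974078912 up 0.03598510963633411 left 0.0001504833696864119 len 0.08264449755136202 ang 25.803029912972942 yaw 0.11601597050453628
0.048 [0.5908 0.2242 0.0685] [0.5963 0.1766 0.0685] fwd 0.07236165048137624 up 0.0013568354441375469 left -2.3613669076659872e-05 len 0.0723732668865189 ang 1.0742131342839683 yaw 0.11601597050453787
earlier [ 0.08182172 -0.00462017 -0.00136656]
```

```bash
python3 -m jog '[[-3,0,5,-0.006,0.05,0],[-3,0,5,-0.0125,0.1,0],[-3,0,0,-0.0125,0.1,0],[-2,0,0,-0.0125,0.1,0],[-2,0,0,-0.0125,0.1,0],[0,0,0,0,0,0],[0,0,0,0,0,0]]'
python3 - <<'E'
from h import *
s=status.get_state();g,Rm=grip(s);np.save('s6.npy',s,allow_pickle=True)
print(s['ee_rot'],'z axis',Rm[:,2],'grip',g,s['width'],s['q'],s['force'])
a=eyes.grab_frame('side');p=proj('side',g).astype(int);print(p)
x0,y0=max(p[0]-70,0),max(p[1]-70,0);np.save('side6.npy',a);c=a[y0:y0+130,x0:x0+170];print(x0,y0)
cv2.imwrite('pics/side6.png',cv2.resize(c,None,fx=4.5,fy=4.5,interpolation=cv2.INTER_CUBIC))
a=eyes.grab_frame('wrist');np.save('w6.npy',a)
E
```

```text
t: 8.45
eef_pos: [0.507, 0.192, 0.0606]
ee_rot: [2.672, 0.003, -1.446]
force: [-1.2, 0.0, -1.5]
width: 0.0312
[ 2.67210612  0.00346169 -1.44605424] z axis [-0.44929707 -0.05322747 -0.89179537] grip [0.51486148 0.19295759 0.07621946] 0.031158216425304582 [ 0.57174839  0.58302473 -0.04358915 -0.20358124 -1.37599937  1.20807112] [-1.19951469  0.01656057 -1.50772588]
[192 259]
122 189
```

View pics/side6.png

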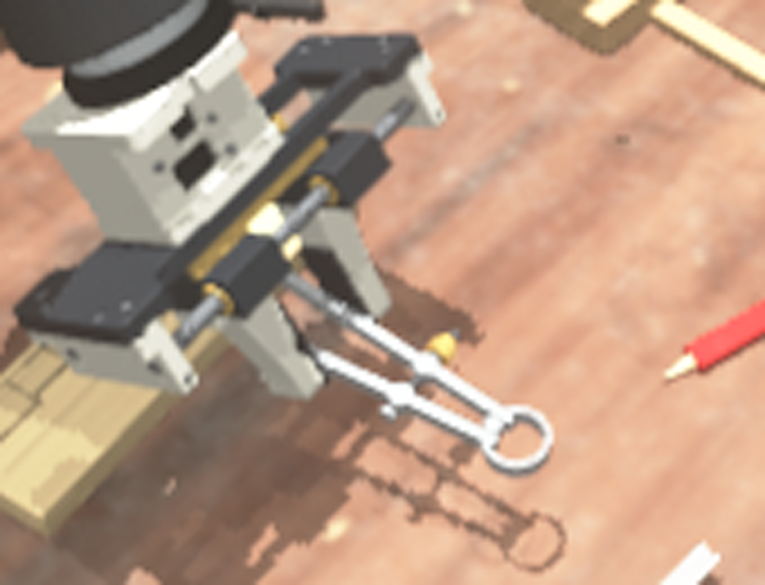

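The side view shows the tool tilted and the dividers' bow centred at crop (517,440). I'll compare that with predictions for several pitches.

Run:
```python
from h import *
s=np.load('s6.npy',allow_pickle=True).item();g,Rm=grip(s)
f=np.array([.992,.125,0])
for d in (-15,-8,0,8,15,26):
    a=np.radians(d); P=g+(-.106)*(np.cos(a)*f+np.sin(a)*np.array([0,0,1])); print(d,(proj('side',P)-[122,189])*4.5, P)
# screw mid x=-48
P=g-.048*f;print('screw',(proj('side',P)-[122,189])*4.5)
# wrist
w=np.load('w6.npy')
cv2.imwrite('pics/w6.png',cv2.resize(w[70:270,140:390],None,fx=3.2,fy=3,interpolation=cv2.INTER_CUBIC))
```

```text
-15 [507.59929732 379.84575138] [0.41329245 0.18015907 0.10365428]
-8 [514.00588527 400.66898469] [0.41073281 0.17983654 0.09097181]
0 [517.41261282 422.35684958] [0.40970948 0.17970759 0.07621946]
8 [516.71945375 441.40707864] [0.41073281 0.17983654 0.06146711]
15 [512.8853956  455.66591413] [0.41329245 0.18015907 0.04878464]
26 [501.20685616 473.17016561] [0.42035149 0.18104857 0.02975212]
screw [406.31938066 364.68176673]
```

View pics/w6.png

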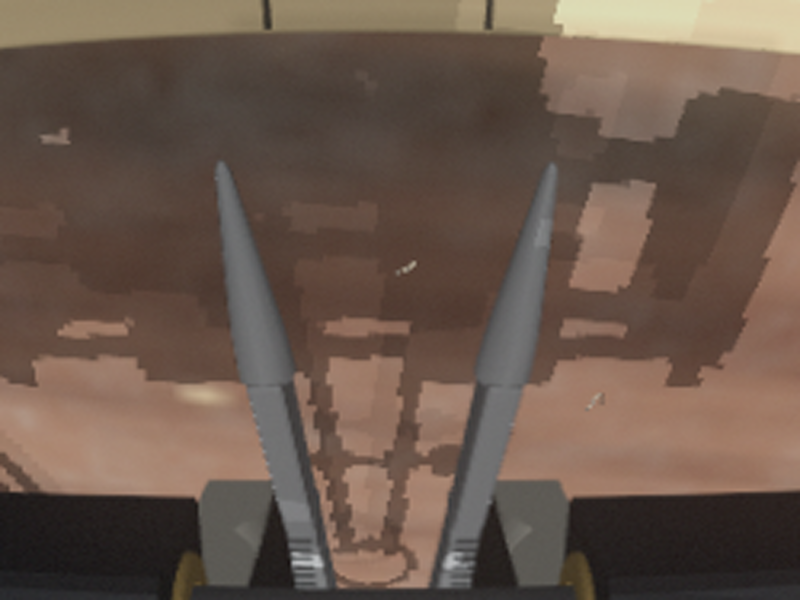

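The tips haven't moved in the image, so the dividers are stable in the grip. The bow, screw and tip positions all fit a pivot about the front of the flats, roughly 31° points-up relative to the tool. I'll tilt about 0.1 rad more and work out the target.

```bash
cat >> h.py <<'E'
BY=.125
def delta2(tip,phi,yaw=BY,off=(.0744,.00015,.0535)):
    s=status.get_state();Rt=R.from_rotvec(phi*np.array([-np.sin(yaw),np.cos(yaw),0]))*R.from_euler('xyz',[np.pi,0,yaw-np.pi/2])
    Rm=Rt.as_matrix();p=np.array(tip)-Rm@np.array([-off[1],-off[0],-off[2]]);Rc=R.from_euler('xyz',s['ee_rot'])
    tipnow=s['eef_pos']+Rc.as_matrix()@np.array([-off[1],-off[0],-off[2]])
    print('t',round(s['t'],2),'tgt',p.round(4),'d mm',((p-s['eef_pos'])*1e3).round(1),'rot',(Rt*Rc.inv()).as_rotvec().round(4),'w',round(s['width'],4),'F',s['force'].round(1),'tip now',tipnow.round(4))
E
python3 -c "
from h import *
delta2([.6026,.205,.040],.57)"
```

```text
t 8.55 tgt [0.5118 0.1934 0.0351] d mm [  5.6   1.5 -26. ] rot [-0.0161  0.0993 -0.0002] w 0.0307 F [-0.6 -0.1 -2. ] tip now [0.596  0.2034 0.0751]
```

```bash
python3 -m jog '[[0,0,-5,-0.005,0.03,0],[3,1,-7,-0.006,0.04,0],[2,0.5,-8,-0.005,0.03,0],[0,0,-5,0,0,0],[0,0,0,0,0,0],[0,0,0,0,0,0]]'
python3 - <<'E'
from h import *
delta2([.6026,.205,.025],.57)
s=status.get_state();np.save('s7.npy',s,allow_pickle=True)
a=eyes.grab_frame('wrist');np.save('w7.npy',a);cv2.imwrite('pics/w7.png',cv2.resize(a[40:240,160:370],None,fx=3.8,fy=3,interpolation=cv2.INTER_CUBIC))
E
```

```text
t: 9.15
eef_pos: [0.5098, 0.1941, 0.0368]
ee_rot: [2.569, 0.001, -1.443]
force: [0.4, -0.2, -0.9]
width: 0.0309
t 9.15 tgt [0.5118 0.1934 0.0201] d mm [  2.   -0.7 -16.7] rot [-0.001  -0.0023 -0.0026] w 0.0309 F [ 0.4 -0.2 -0.9] tip now [0.6006 0.2059 0.0415]
```

View pics/w7.png

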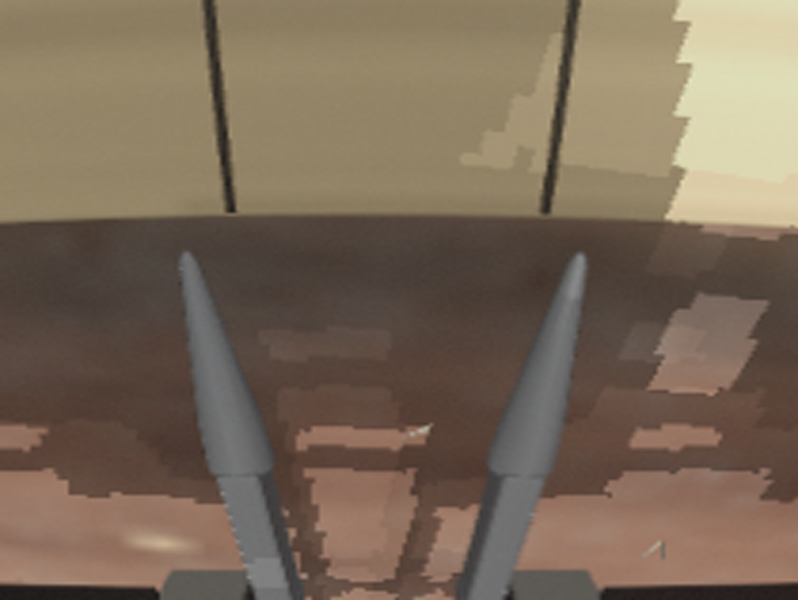

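The view shows the line ends at the board's near edge at crop (231,212) and (546,213), and the tips at (187,258) and (580,259). The lateral alignment is close.

Run:
```python
from h import *
s=np.load('s7.npy',allow_pickle=True).item()
q=lambda u,v:(160+u/3.8,40+v/3)
P={n:wpix(s,q(u,v),.018) for n,u,v in[('Lnear',231,213),('Rnear',546,214),('Lfar',208,4),('Rfar',573.5,4)]}
for n in P:print(n,P[n].round(4))
print('sep',np.linalg.norm(P['Lnear']-P['Rnear']))
m=(P['Lnear']+P['Rnear'])/2;mf=(P['Lfar']+P['Rfar'])/2;d=mf-m;print('mid',m,'yaw',np.arctan2(d[1],d[0]))
T=wT(s);Rm=R.from_euler('xyz',s['ee_rot']).as_matrix()
oL,rL=ray(s,q(187,256));oR,rR=ray(s,q(580,257))
f=np.array([np.cos(BY),np.sin(BY),0]);l=np.array([-np.sin(BY),np.cos(BY),0])
for gap in(.034,.035,.036,.037):
    k=gap/np.linalg.norm(rL-rR);L=oL+k*rL;r=oR+k*rR;t=(L+r)/2
    print(gap,'tipmid',t.round(4),'in-from-edge',(t-m)@f,'left',(t-m)@l,'dz LR',(L-r)[2],'yaw',np.arctan2(-(L-r)[0],(L-r)[1]),'tool',(Rm.T@(t-s['eef_pos'])).round(4))
```

```text
Lnear [0.5881 0.2219 0.018 ]
Rnear [0.5926 0.1862 0.018 ]
Lfar [0.6203 0.2259 0.018 ]
Rfar [0.625  0.1903 0.018 ]
sep 0.035973079152910314
mid [0.59037698 0.20401797 0.018     ] yaw 0.12595747366973856
0.034 tipmid [0.6043 0.2065 0.0474] in-from-edge 0.014168884985311048 left 0.0007209127281896517 dz LR -0.00011808438817015321 yaw 0.12834004107856567 tool [-0.0003 -0.0744 -0.0605]
0.035 tipmid [0.6026 0.2063 0.0451] in-from-edge 0.01245608506282517 left 0.000707186305168443 dz LR -0.00012155745841045673 yaw 0.12834004107857025 tool [-0.0002 -0.0742 -0.0577]
0.036 tipmid [0.6009 0.206  0.0428] in-from-edge 0.010743285140339403 left 0.0006934598821472206 dz LR -0.00012503052865076025 yaw 0.12834004107857155 tool [-0.0002 -0.074  -0.0548]
0.037 tipmid [0.5993 0.2058 0.0405] in-from-edge 0.009030485217853636 left 0.000679733459125998 dz LR -0.00012850359889106377 yaw 0.12834004107856958 tool [-0.0002 -0.0738 -0.0519]
```

```bash
python3 -m jog '[[2,0,-4,0,0,0],[2,0,-4,0,0,0],[0,0,-3,0,0,0],[0,0,0,0,0,0]]' && python3 -c "
from h import *
delta2([.606,.2057,.025],.57,off=(.074,.0002,.0548))"
```

```text
t: 9.6
eef_pos: [0.5143, 0.1944, 0.0264]
ee_rot: [2.572, 0.002, -1.443]
force: [-0.1, -0.4, -2.2]
width: 0.0313
t 9.6 tgt [0.5149 0.194  0.0188] d mm [ 0.6 -0.4 -7.6] rot [-0.0024  0.0005 -0.003 ] w 0.0313 F [-0.1 -0.4 -2.2] tip now [0.6054 0.2064 0.0327]
```

```bash
python3 -m jog '[[0,0,-4,-0.001,0,-0.001],[0,-0.4,-3,-0.001,0,-0.001],[0,0,0,0,0,0],[0,0,0,0,0,0],[0,0,0,0,0,0]]'
python3 - <<'E'
from h import *
delta2([.606,.2057,.025],.57,off=(.074,.0002,.0548))
s=status.get_state();np.save('s8.npy',s,allow_pickle=True)
a=eyes.grab_frame('wrist');np.save('w8.npy',a)
b=eyes.grab_frame('side');np.save('side8.npy',b)
c1=cv2.resize(a[50:170,180:350],(799,400),interpolation=cv2.INTER_CUBIC)
p=proj('side',[.606,.2057,.025]).astype(int);print(p)
x0,y0=p[0]-60,p[1]-16;print(x0,y0)
c2=cv2.resize(b[y0:y0+32,x0:x0+128],(799,200),interpolation=cv2.INTER_CUBIC)
cv2.imwrite('pics/f8.png',np.vstack([c1,c2]))
E
```

```text
t: 10.1
eef_pos: [0.5142, 0.194, 0.0188]
ee_rot: [2.572, -0.0, -1.445]
force: [-0.0, -0.2, -1.9]
width: 0.0312
t 10.1 tgt [0.5149 0.194  0.0188] d mm [0.6 0.1 0. ] rot [-0.      0.0005 -0.0008] w 0.0312 F [-0.  -0.2 -1.9] tip now [0.6053 0.2057 0.025 ]
[161 257]
101 241
```

View pics/f8.png

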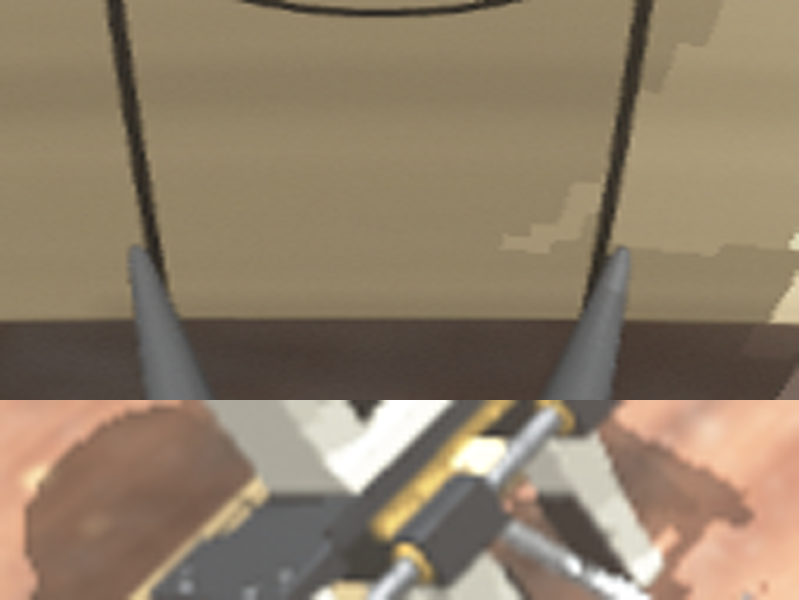

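Run:
```python
from h import *
s=np.load('s8.npy',allow_pickle=True).item()
q=lambda u,v:(180+u*170/799,50+v*120/400)
A=[wpix(s,q(*p),.018) for p in((111,4),(168,318),(646,4),(585,318))]
f=np.array([np.cos(BY),np.sin(BY),0]);l=np.array([-f[1],f[0],0])
print('line L',A[0]@l,A[1]@l,'R',A[2]@l,A[3]@l,'edge',A[1]@f,A[3]@f)
oL,rL=ray(s,q(135.5,248));oR,rR=ray(s,q(622.5,249))
for gap in(.0345,.035,.036,.037):
    k=gap/np.linalg.norm(rL-rR);L=oL+k*rL;r=oR+k*rR
    print(gap,'h above board',L[2]-.018,r[2]-.018,'L',L@l,'R',r@l,'in',L@f-A[1]@f,r@f-A[3]@f)
```

```text
line L 0.14691427844337734 0.14658354400928147 R 0.11072255844903058 0.11117389453889921 edge 0.6110710162251773 0.6111257891144437
0.0345 h above board 0.01034540072953823 0.01047919091276191 L 0.14600361618510152 R 0.11150389807442934 in 0.01810383571031815 0.018088438842060572
0.035 h above board 0.009188906627177407 0.009324635798563744 L 0.1462481648278167 R 0.11124845080249711 in 0.017255268402828428 0.017240442201541972
0.036 h above board 0.006875918422455791 0.007015525570167453 L 0.14673726211324703 R 0.11073755625863259 in 0.015558133787848982 0.015544448920504883
0.037 h above board 0.00456293021773416 0.004706415341771148 L 0.1472263593986774 R 0.1102266617147681 in 0.013860999172869648 0.013848455639467683
```

```bash
python3 -m jog '[[0,0,-1.5,0,0,0],[0,0,0,0,0,0],[0,0,0,0,0,0],[0,0,0,0,0,0],[0,0,0,0,0,0],[0,0,0,0,0,0]]'
python3 - <<'E'
from h import *
delta2([.606,.2057,.0235],.57,off=(.074,.0002,.0548))
W=[]
for i in range(6):
    a=eyes.grab_frame('wrist');s=status.get_state();W.append([s['width']*1e3,*s['force'],*s['eef_pos']*1e3])
print(np.mean(W,0).round(2),np.std(W,0).round(2))
b=np.load('w8.npy');d=cv2.absdiff(a,b);print('changed px in tip zone',(d[120:170,200:330].max(2)>25).sum())
# tip location by template match old->new
for x,y in((208,124),(312,124)):
    t=b[y-6:y+14,x-10:x+10];r=cv2.matchTemplate(a[y-16:y+24,x-20:x+20],t,cv2.TM_CCOEFF_NORMED);_,v,_,p=cv2.minMaxLoc(r);print('tip shift px',p[0]-10,p[1]-10,round(v,3))
E
```

```text
t: 10.8
eef_pos: [0.5144, 0.1941, 0.0175]
ee_rot: [2.573, 0.0, -1.445]
force: [0.7, 0.7, -0.9]
width: 0.031
t 10.8 tgt [0.5149 0.194  0.0173] d mm [ 0.5 -0.1 -0.2] rot [-0.0004  0.001  -0.0009] w 0.031 F [ 0.7  0.7 -0.9] tip now [0.6055 0.2058 0.0238]
[ 3.1090e+01 -1.8000e-01 -3.0000e-01 -9.4000e-01  5.1441e+02  1.9409e+02
  1.7490e+01] [0.2  0.25 0.61 0.29 0.01 0.01 0.01]
changed px in tip zone 348
tip shift px 0 1 0.975
tip shift px 1 -1 0.96
```

Mean width is 31.09 mm, so the gap is about 36.1 mm. The force is just the tool load, the points are about 5–6 mm above the board, and everything is steady. Handing in.

```bash
python3 -c "
from h import *
print(workorder.job_done())"
```

```text
the job is handed in; nothing more can be done
None
```

The dividers are out of the keeper and held at the story board, squeezed so each point stands over its long pencil line. I handed the job in at about 11 s, well inside the 54 s limit.

- **Tilt in the grip:** the dividers pivoted about 30° points-up in the jaws, either on the way over or as I squeezed them. I tilted the tool about 0.57 rad to bring them back to roughly level. After that the points kept their place in the wrist pictures to within about a pixel.
- **Over the lines:** the mean jaw width of 31.1 mm puts the points about 36 mm apart. In the last picture both points were within about 0.3 mm of their lines, 15 to 16 mm in from the near edge.
- **Height:** I lowered them 1.5 mm after that picture, which leaves the points an estimated 5 to 6 mm above the board (±2 mm). The height comes from that 36 mm gap.
- **Not leaning:** the wrist force was steady at about 1 N downward, close to the dividers' own weight, so they do not seem to touch the board.
- **Not confirmed:** the gripper hid the points in the last side picture, so there is no second check on the height. I saw no sign of the board or the loose things having moved, but I took no final overall picture.

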